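# Close the seed box with the cover that fits

### The arm

A 6-joint arm with a two-finger parallel gripper is mounted at the origin on the work surface. World frame = base frame: x ahead of the robot, y to its left, z up, the work surface at z = 0. Lengths are in m, angles in rad, forces in N, time in s.
With the tool pointing down it reaches from about 0.275 to 0.975 m from the base axis. Payload 8.4 kg.
Tool frame: the origin (TCP) lies on the centre line of the jaws, within the pads' length; the fingertips stand 11 mm ahead of it and the grasp point (between the pads) lies 8 mm behind it; z points along the fingers, y is the line along which they close (so a half turn about z gives the same grasp; the last joint's range is limited). The gripper opens to 92 mm and grips with 3 to 60 N. Pads are 20 mm wide; open, the fingers measure 128 mm over their backs; the gripper's body (75 mm by 189 mm) begins 69 mm behind the grasp point.
Start: joints at [-1.103, 0.353, 1.633, -0, 1.155, -0.002], TCP at [0.283, -0.557, 0.2] pointing down, gripper open.
Joint ranges: [-2.63, 2.63], [-0.92, 2.1], [0.06, 2.66], [-1.3, 4.44], [0, 2.69], [-3.02, 3.02]. Speed limits (rad/s): [2.22, 2.22, 2.79, 3.14, 3.14, 3.14].

### API

Orientations are given as [roll, pitch, yaw] about the fixed x, y, z axes, in that order (R = Rz(yaw) Ry(pitch) Rx(roll)).
In Python, from bench import manip gives the robot as it stands.
- The arm moves only by the tool apply_moves, never from a script. Its argument "plan" is a list of rows, each a list of 3 entries, a list of its own where there are three numbers: the shift along the world's x, y, z in cm, then the turn about the world's z in rad, then the finger opening in cm, from 0 to 9.19. In form: [[[dx, dy, dz], spin, fingers], ...]. A call has 1 to 12 rows; each row is the pose to reach, as a shift and turn from the pose commanded when the call began; what a row does not reach only later rows make up. A row lasts 1/10 s, in which the tool goes at most 50 mm and 8.59 degrees, less where a joint would pass 70% of its speed; a pose out of reach is approached as far as the arm can. A call with a gripper value outside its range is refused whole. The fingers move at their own pace and stop on an object; "grip_force" is the grip in N (left out, the last holds). Time passes only in rows, so rows that repeat a pose let the fingers close. It gives the time, the measured TCP pose, the force, the opening and the grip force at its end, in the units of the state.
- manip.observe(): the state, without advancing time (a new reading comes with each control period).
- manip.get_image(name): name is "scene" or "top"; returns a dict with "frame" (400x640x3 uint8, red, green, blue), "range_z" (400x640 float32, m along the optical axis (not along the pixel's ray), 0 where there is no reading), "K" (3x3 intrinsics, pixels), "k1" (the pictures are not rectified: a ray, as slopes to the right and down, at radius r is drawn at 1 + k1 r^2 times it, then the intrinsics apply), "R" (3x3) and "t" (3): a world point X has camera coordinates R X + t. Camera axes: x right, y down, z forward; pixel columns grow to the right and rows downward; lengths in m; the calibration is good to about 2 mm. A picture is of the moment at which its call begins.
- manip.finish_job(): hands the job in; it is judged then, once.
The state is a dict: "time": time; "qpos": joint angles; "dq": joint speeds; "effort": joint torques, N m; "position": TCP position; "tcp_rot": TCP orientation; "ft_force": force on the tool from outside, world axes, zero at the start; "ft_torque": the same for the moment, N m; "grip_width": opening from 0.0 (shut) to 1.0 (fully open); "grasp_force": force on a finger pad.
Only numpy, scipy, OpenCV 4.12 (cv2) and the standard library are available. Lean on these libraries where they do the work, as an engineer would, in place of code of your own. Each camera call takes 0.05 s, during which the arm holds its last target. There are 200 camera calls.

### The job

Close the open seed box on the shelf: of the three loose plywood covers choose the one that fits between the box's two sprung steel catches, set it on the box and press it down until both catches snap over its ends and it sits level, fully home. Leave the other two covers lying where they are, do not knock over the brown glass jar, and let go at the end.

Things in the scene. Friction and masses are not known exactly. Their poses are not given: they have to be found in the camera images.
- seed_box: Open dark wooden seed box fixed to the shelf, about 108 x 124 mm, alike after a half turn. Origin: centre of its underside, on the shelf surface; z up, y along the line between its two sprung catches. Its rim, the cover's seat, is 40 mm above the origin. Guide walls along both x sides: 89 mm apart inside at seat height, flared to 102 mm apart at their tops, 59 mm above the origin.
- seat (a point): Middle of the seed box's seat, 40 mm above the box's origin, axes as the box's: where the middle of the cover's underside must come to rest. The right cover set down loosely rests on the ramps of the two catches, its underside about 21 mm above this point; pressed down at its middle with some 5 to 15 N it spreads the catches and drops on to the seat.
- catch_left (a joint): Steel spring catch, 60 mm wide, in the middle of the box's +y end. Its nose has a steep ramp, opening upward: 122 mm between the two nose tips (54 mm above the shelf), about 145 mm between the ramp tops (75 mm above it). Turn in rad: 0 at rest, grows as it is spread outward (about 0.1 while the cover passes); it then springs back over the cover's end.
- catch_right (a joint): The same catch at the box's -y end, same values.
- cover_a: The short plywood cover, 100 mm long (its y) x 80 mm (its x) x 10 mm thick: too short, the catches cannot hold it. Origin: centre of its underside; z up. On top in the middle stands a wooden grip bar 64 mm long (along y), 16 mm wide (along x), 22 mm high, so its top is 32 mm above the origin. Lies flat on the shelf.
- cover_b: The middle-size plywood cover, 130 mm long (its y) x 80 mm (its x) x 10 mm thick: the one that fits the seed box, either way round, its y along the box's y. Same grip bar (64 x 16 x 22 mm, long way along y, top 32 mm above the origin) and origin (centre of its underside). Weighs 0.08 to 0.17 kg. Lies flat on the shelf.
- cover_c: The long plywood cover, 160 mm long (its y) x 80 mm (its x) x 10 mm thick: too long, it cannot go between the catches. Same grip bar and origin. Lies flat on the shelf.
- jar: Brown glass jar with a screw lid, 68 mm across, 95 mm high, standing on the shelf; a bystander. Origin: centre of its underside.
Mind the look-alikes: they are no part of the job. Leave any black, blue or pink look-alike of the cover_b alone.

How it is judged:
At the end, for the whole second after the job is handed in: The 130 mm cover lies on the seed box's seat: underside within 3.5 mm of it, centred within 8 mm, level within 0.04 rad, lengthwise within 0.12 rad of the box; both catches sprung back (under 0.06 rad); it is at rest. The other two covers are within 30 mm of their starts (z of cover_b in the frame of seat between -0.004 and 0.0035 m and horizontal distance between cover_b and seat below 0.008 m and angle between cover_b's own z axis and vertical below 0.04 rad and angle between the y axis of cover_b and the y axis of seed_box, either way round below 0.12 rad and value of joint each of catch_left, catch_right below 0.06 rad and linear speed of cover_b below 0.02 m/s and distance of each of cover_a, cover_c from where it was at the start of the episode below 0.03 m); the robot touches nothing.
It fails at once if one of the other two covers is moved by more than 50 mm (distance of any of cover_a, cover_c from where it was at the start of the episode above 0.05 m).
It fails at once if the jar is knocked over (angle between jar's own z axis and vertical above 0.5 rad).
It also fails if it takes over 48 s, if anything falls off the work surface, if the arm or the gripper's body presses on something with over 40 N, if the wrist force passes 120 N, or if a joint passes its speed limit or range.

## Working session

There is one attempt and no reset: what is moved stays moved. The work goes in short steps, Python scripts to look and compute and a tool call to move; the robot and the scene stay as the last step left them, time stands still between calls to the robot, and variables do not carry over. Pictures are saved under pics/ and viewed, at most 10 in all, crops included, and the job is handed in when it is done.

Besides the shell and the picture viewer there is one more tool, called after "Request:" as a command line: name --argument value ..., lists and objects as JSON in quotes. apply_moves: Moves the arm, as the interface text tells. Its arguments: {"type":"object","properties":{"plan":{"type":"array","items":{"type":"array"}},"grip_force":{"type":"number"}},"required":["plan"]}

```bash
mkdir -p pics
cat > h.py <<'E'
import numpy as np, cv2
from bench import manip
def snap(n):
    d=manip.get_image(n); return d
def save(d,f): cv2.imwrite('pics/'+f, cv2.cvtColor(d['frame'],cv2.COLOR_RGB2BGR))
def world(d,pts,z=None):
    # pixel (u,v) -> world; by depth or, if z given, on plane z
    K=np.array(d['K']);k=d['k1'];R=np.array(d['R']);t=np.array(d['t']);out=[]
    for u,v in pts:
        q=np.array([(u-K[0,2])/K[0,0],(v-K[1,2])/K[1,1]]);s=q.copy()
        for _ in range(20): s=q/(1+k*(s@s))
        ray=R.T@np.array([s[0],s[1],1]);c=-R.T@t
        m=d['range_z'][int(round(v)),int(round(u))] if z is None else (z-c[2])/ray[2]
        out.append(c+m*ray)
    return np.array(out)
E
python3 - <<'E'
from h import *
for n in('top','scene'):
    d=snap(n); save(d,n+'0.png'); print(n,d['k1'],-np.array(d['R']).T@d['t'])
    np.savez(n+'0.npz',**d)
print(manip.observe())
E
```

```text
top -0.04714723641269096 [ 0.38168588 -0.01315821  1.05159856]
scene 0.025817956068787198 [ 1.50623582 -0.28189532  0.6960054 ]
{'time': 0.1, 'qpos': array([-1.10340164e+00,  3.53560241e-01,  1.63407126e+00, -5.35881281e-06,
        1.15520359e+00, -2.38011013e-03]), 'dq': array([-0.0009015 , -0.00203632, -0.00152738,  0.00121857, -0.00132376,
       -0.00013875]), 'effort': array([ 1.81324378e-05, -5.94900656e+01, -3.34928870e+01,  6.99082646e-02,
        1.84022100e-02, -4.46742411e-05]), 'position': array([ 0.28272449, -0.55686629,  0.19904551]), 'tcp_rot': array([-3.14035021e+00,  1.94281569e-06,  4.69776969e-01]), 'ft_force': array([-0.87739259,  0.06741537,  0.5731054 ]), 'ft_torque': array([0.02463338, 0.02024492, 0.00249104]), 'grasp_force': 0.0, 'grip_width': 1.0005217245645122}
```

View pics/top0.png

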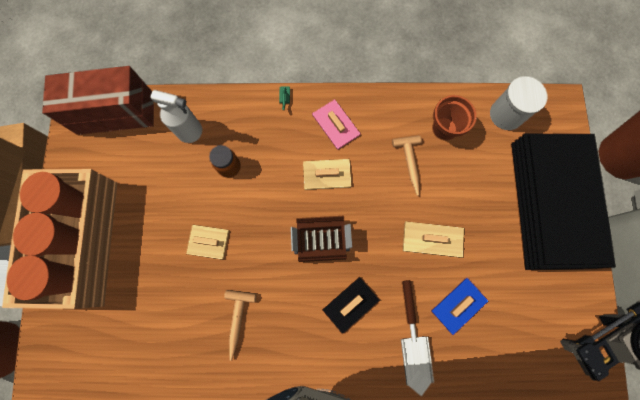

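View pics/scene0.png

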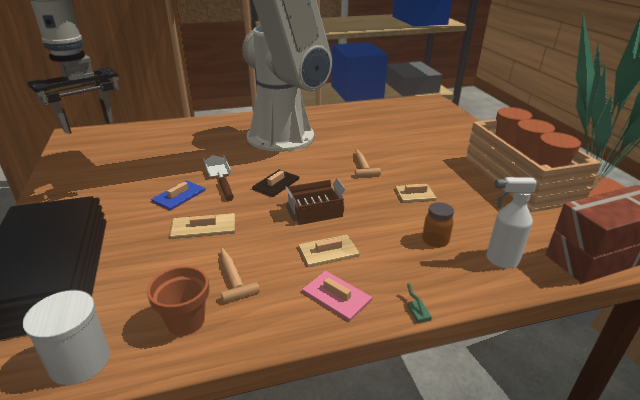

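The top view shows these candidates for cover_b:
- Plain plywood: (208,242) short, (327,174) middle, (434,240) long.
- Coloured look-alikes: pink (336,124), black (352,305), blue (460,306).

I choose the plain middle one at (327,174). The box is at (322,240) and the jar at (225,162). Next is one close crop of the cover and the box, with the plywood measured.

Run:
```python
from h import *
d=dict(np.load('top0.npz'))
im=cv2.cvtColor(d['frame'],cv2.COLOR_RGB2BGR)
c=im[150:275,275:375]; cv2.imwrite('pics/crop1.png',cv2.resize(c,None,fx=4.8,fy=4.8,interpolation=cv2.INTER_CUBIC))
hsv=cv2.cvtColor(im,cv2.COLOR_BGR2HSV)
for p in[(315,165),(220,250),(450,252),(300,200)]: print(p,hsv[p[1],p[0]])
m=cv2.inRange(hsv,(14,40,150),(30,135,255))
for (u,v,w,h) in[(327,174,34,24),(208,242,28,24),(434,240,38,24)]:
    s=np.zeros_like(m); s[v-h:v+h,u-w:u+w]=m[v-h:v+h,u-w:u+w]
    cs,_=cv2.findContours(s,0,2); k=max(cs,key=cv2.contourArea)
    b=cv2.boxPoints(cv2.minAreaRect(k)); W=world(d,np.clip(b,0,639),.010)
    e=np.linalg.norm(np.diff(W,axis=0),axis=1); i=e[:2].argmax(); v_=W[i+1]-W[i]
    print(W.mean(0),e[:2],'yaw of long',np.arctan2(v_[1],v_[0]))
```

```text
(315, 165) [ 22 106 234]
(220, 250) [ 19 117 225]
(450, 252) [ 20 114 230]
(300, 200) [ 13 172 190]
[ 0.68714005 -0.02404462  0.01      ] [0.13069957 0.08186929] yaw of long -1.52033882826934
[0.49988855 0.29885974 0.01      ] [0.08018907 0.10296043] yaw of long -1.721571253142566
[ 0.50387339 -0.3096838   0.01      ] [0.08070048 0.16426361] yaw of long -1.6778363577500521
```

View pics/crop1.png

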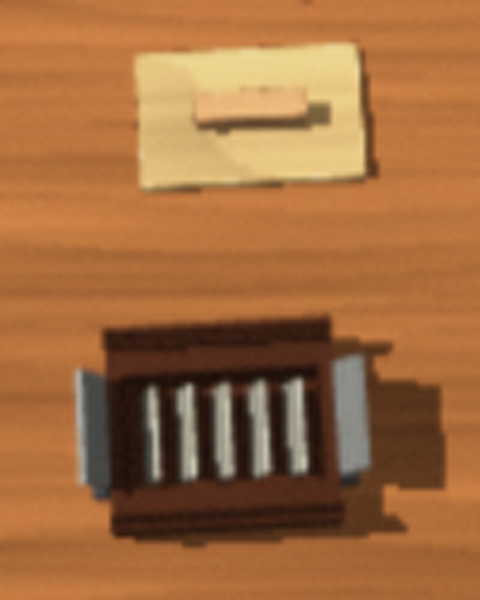

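The crop shows plain plywood with a bar at crop (250,106). It measures 131 x 82 mm, so it is cover_b. Its pose is (0.687, -0.024) with yaw about 0.05. The box walls run from crop (104,332)-(330,318) to (113,535)-(342,520). I'll fit the box from depth next.

Run:
```python
from h import *
def ang(r):
    a=r[2]; return a
for n in('top','scene'):
    d=dict(np.load(n+'0.npz'))
    R,t=d['R'],d['t'];K=d['K']
    vv,uu=np.mgrid[0:400,0:640]
    q=cv2.undistortPoints(np.stack([uu.ravel(),vv.ravel()],1).astype(float)[:,None],K,np.array([d['k1'],0,0,0,0]))[:,0]
    z=d['range_z'].ravel()
    P=(np.c_[q*z[:,None],z]-t)@R; ok=z>0
    B=P[ok&(abs(P[:,0]-.5)<.1)&(abs(P[:,1]+.01)<.11)&(P[:,2]>-.01)]
    print(n,len(B),'table z',np.median(B[B[:,2]<.01,2]),np.histogram(B[:,2],np.arange(0,.09,.005))[0])
    for lo,hi in((.03,.046),(.05,.063),(.066,.085),(.02,.09)):
        S=B[(B[:,2]>lo)&(B[:,2]<hi),:2]
        if len(S)>5:
            r=cv2.minAreaRect((S*1000).astype(np.float32)); print(lo,hi,len(S),r)
    # bar top
    C=P[ok&(abs(P[:,0]-.687)<.03)&(abs(P[:,1]+.024)<.05)&(P[:,2]>.024)&(P[:,2]<.04)]
    print('bar',len(C),C.mean(0),cv2.minAreaRect((C[:,:2]*1000).astype(np.float32)))
```

```text
top 6010 table z 0.0015738843899970236 [2740  431   66   72   86  105  101  187  485   44  135  231  105   72
   82   49    0]
0.03 0.046 785 ((499.47265625, -8.039039611816406), (99.8819580078125, 131.87554931640625), 2.8891916275024414)
0.05 0.063 451 ((503.7989501953125, -7.312217712402344), (109.43989562988281, 136.3366241455078), 3.0268001556396484)
0.066 0.085 190 ((503.5877380371094, -7.770469665527344), (59.360984802246094, 151.665771484375), 2.6954898834228516)
0.02 0.09 1682 ((503.8191833496094, -7.695106506347656), (109.43989562988281, 151.7642364501953), 3.0268001556396484)
bar 151 [ 0.68695432 -0.02420974  0.03213319] ((687.6947021484375, -23.931018829345703), (17.65517234802246, 63.18574905395508), 4.160984516143799)
scene 3601 table z 9.401074942245578e-05 [784 137 122 129 173 170 171 235 243 166 169 186  41  30  51   8   0]
0.03 0.046 672 ((509.1724853515625, -5.736991882324219), (107.12043762207031, 136.90599060058594), 3.254173517227173)
0.05 0.063 383 ((506.9709167480469, -5.183441162109375), (113.08184814453125, 140.53079223632812), 2.3005900382995605)
0.066 0.085 83 ((505.6648864746094, -5.120513916015625), (62.817928314208984, 152.55958557128906), 3.152132987976074)
0.02 0.09 1643 ((506.9747314453125, -5.277961730957031), (113.08184814453125, 152.8840789794922), 2.3005900382995605)
bar 172 [ 0.69224617 -0.02337177  0.03022824] ((689.4424438476562, -22.617610931396484), (20.043224334716797, 63.31615447998047), 2.756058931350708)
```

The box is near (0.505, -0.0065) with yaw about 0.05. Both cameras agree on the bar-to-box shift: (-18.3, +1.7) cm with spin about 0. I'll move over the bar with tool yaw 1.62.

Request:
apply_moves --plan '[[[40.5,53.4,-5],1.15,4.5],[[40.5,53.4,-5],1.15,4.5],[[40.5,53.4,-5],1.15,4.5],[[40.5,53.4,-5],1.15,4.5],[[40.5,53.4,-5],1.15,4.5],[[40.5,53.4,-5],1.15,4.5],[[40.5,53.4,-5],1.15,4.5],[[40.5,53.4,-5],1.15,4.5],[[40.5,53.4,-5],1.15,4.5],[[40.5,53.4,-5],1.15,4.5],[[40.5,53.4,-5],1.15,4.5],[[40.5,53.4,-5],1.15,4.5]]' --grip_force 40

```text
time: 1.3
position: [0.6453, -0.0786, 0.1546]
tcp_rot: [-3.141, 0.0, 1.62]
ft_force: [0.0, -0.4, 0.6]
grip_width: 0.488
grasp_force: 0.0
```

Request:
apply_moves --plan '[[[4.3,5.6,0],0,4.5],[[4.3,5.6,0],0,4.5],[[4.3,5.6,-4.5],0,4.5],[[4.3,5.6,-9],0,4.5],[[4.3,5.6,-9],0,4.5],[[4.3,5.6,-9],0,4.5]]'

```text
time: 1.9
position: [0.6868, -0.025, 0.065]
tcp_rot: [-3.139, -0.0, 1.619]
ft_force: [1.1, 0.7, 1.3]
grip_width: 0.484
grasp_force: 0.0
```

Run:
```python
from h import *
d=snap('scene'); im=cv2.cvtColor(d['frame'],cv2.COLOR_RGB2BGR)
cv2.imwrite('pics/s1.png',cv2.resize(im[150:290,230:430],None,fx=4,fy=4,interpolation=cv2.INTER_CUBIC))
print(manip.observe()['position'])
```

```text
[ 0.68830241 -0.02510977  0.06668447]
```

View pics/s1.png

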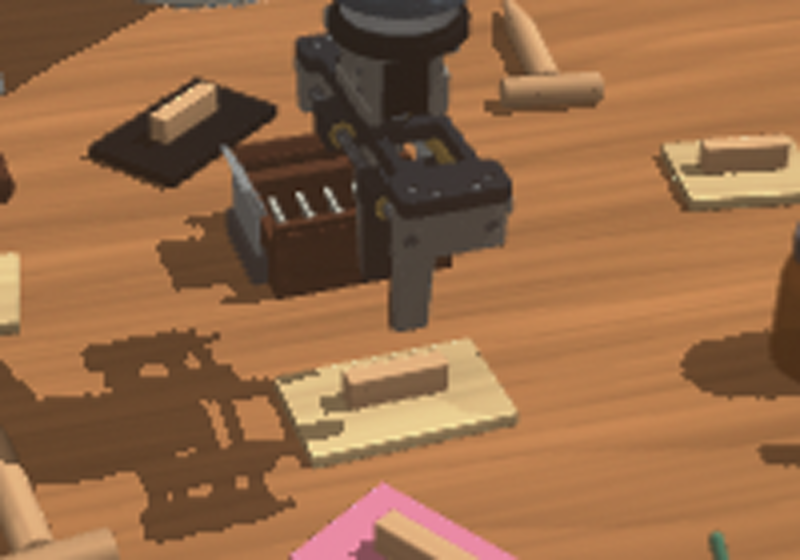

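The gripper is centred over the bar (crop (395,380)) and parallel to it, with nothing in the way. I'll descend and close.

Request:
apply_moves --plan '[[[0,0.1,-2],0,4.5],[[0,0.1,-4.1],0,4.5],[[0,0.1,-4.1],0,4.5],[[0,0.1,-4.1],0,4.5],[[0,0.1,-4.1],0,1],[[0,0.1,-4.1],0,1],[[0,0.1,-4.1],0,1],[[0,0.1,-4.1],0,1],[[0,0.1,-4.1],0,1],[[0,0.1,-4.1],0,1]]'

```text
time: 2.95
position: [0.6875, -0.0235, 0.024]
tcp_rot: [-3.142, 0.0, 1.62]
ft_force: [-0.2, -0.0, 0.0]
grip_width: 0.112
grasp_force: 0.0
```

Width is 10 mm with no pad force, so the bar may have been missed. I'll look again.

Run:
```python
from h import *
o=manip.observe();print(o['grip_width'],o['grasp_force'],o['position'])
d=snap('scene'); im=cv2.cvtColor(d['frame'],cv2.COLOR_RGB2BGR)
a=cv2.resize(im[190:280,270:400],None,fx=4,fy=4,interpolation=cv2.INTER_CUBIC)
cv2.imwrite('pics/s2.png',a)
```

```text
0.11195686847365217 0.0 [ 0.68750631 -0.02351584  0.02404959]
```

View pics/s2.png

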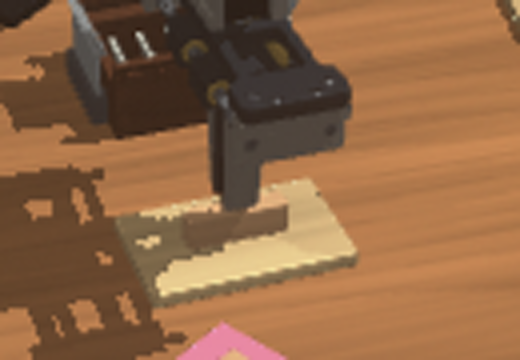

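Run:
```python
from h import *
d=snap('scene'); np.savez('s3.npz',**d)
P=[(330,y) for y in range(222,252,2)]
W=world(d,P)
for p,w in zip(P,W): print(p,w.round(4),d['frame'][p[1],p[0]])
t=snap('top'); im=cv2.cvtColor(t['frame'],cv2.COLOR_RGB2BGR)
cv2.imwrite('pics/t3.png',cv2.resize(im[130:220,260:400],None,fx=5,fy=5,interpolation=cv2.INTER_CUBIC))
```

```text
(330, 222) [ 0.7828 -0.0492  0.1572] [79 70 62]
(330, 224) [ 0.7817 -0.0487  0.1512] [79 69 61]
(330, 226) [ 0.775  -0.0464  0.141 ] [79 70 61]
(330, 228) [ 0.7753 -0.0464  0.1361] [79 69 60]
(330, 230) [ 0.7748 -0.0461  0.1304] [79 70 61]
(330, 232) [ 0.7084 -0.0246  0.0733] [78 68 60]
(330, 234) [ 0.7088 -0.0246  0.0678] [78 69 60]
(330, 236) [ 0.7072 -0.0239  0.0606] [79 69 61]
(330, 238) [ 0.7067 -0.0236  0.0544] [79 69 60]
(330, 240) [ 0.7077 -0.0238  0.0492] [79 69 60]
(330, 242) [ 0.6958 -0.0198  0.0335] [102  80  60]
(330, 244) [ 0.696  -0.0198  0.0276] [119  92  65]
(330, 246) [ 0.6967 -0.0199  0.0221] [122  93  66]
(330, 248) [ 0.6958 -0.0194  0.0152] [115  88  63]
(330, 250) [ 0.6973 -0.0198  0.0102] [222 189 132]
```

View pics/t3.png

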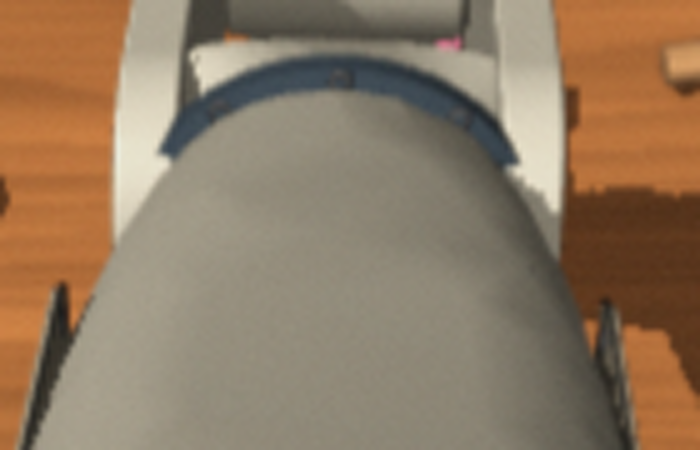

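By depth the fingertips are at z≈0.047 (crop finger bottom (240,208)), about 34 mm above what the state says. The top view is blocked by the arm. I'll check the same offset in the start picture, where the TCP was at z=0.2.

Run:
```python
from h import *
for f,(u0,u1,v0,v1) in(('scene0.npz',(25,130,60,150)),('s3.npz',(280,380,180,245))):
    d=dict(np.load(f)); P=[(u,v) for v in range(v0,v1) for u in range(u0,u1)]
    W=world(d,P); C=np.array([d['frame'][v,u] for u,v in P]).astype(int)
    g=(C.max(1)-C.min(1)<40)&(C.max(1)<130)&(W[:,2]>.03)&(W[:,2]<.4)
    if f[:5]=='scene': g&=(np.hypot(W[:,0]-.283,W[:,1]+.557)<.12)
    else: g&=(np.hypot(W[:,0]-.687,W[:,1]+.024)<.1)
    W=W[g]; o=W[:,2].argsort(); print(f,g.sum(),W[o[:12]].round(3).tolist())
print(manip.observe())
```

```text
scene0.npz 2681 [[0.26, -0.517, 0.213], [0.271, -0.506, 0.214], [0.315, -0.599, 0.214], [0.273, -0.508, 0.215], [0.273, -0.51, 0.215], [0.269, -0.503, 0.215], [0.267, -0.513, 0.216], [0.313, -0.597, 0.216], [0.26, -0.516, 0.216], [0.264, -0.501, 0.216], [0.27, -0.505, 0.216], [0.315, -0.594, 0.216]]
s3.npz 1829 [[0.693, -0.022, 0.032], [0.7, -0.031, 0.039], [0.681, -0.031, 0.04], [0.703, -0.03, 0.041], [0.695, -0.032, 0.041], [0.705, -0.028, 0.042], [0.701, -0.031, 0.043], [0.681, -0.033, 0.043], [0.706, -0.018, 0.044], [0.7, -0.031, 0.045], [0.706, -0.023, 0.045], [0.679, -0.033, 0.045]]
{'time': 3.1, 'qpos': array([-3.64228302e-02,  6.35158076e-01,  1.60634325e+00, -2.73321381e-05,
        9.00285282e-01, -8.54143360e-02]), 'dq': array([-1.60549009e-03, -1.81988280e-03,  1.53648405e-03,  2.86004941e-03,
       -6.31015206e-05,  5.39572635e-04]), 'effort': array([ 1.31751349e-04, -7.19000602e+01, -2.73890287e+01,  5.87016111e-02,
        2.38044374e-02, -1.15787425e-04]), 'position': array([ 0.68744852, -0.02355692,  0.02395557]), 'tcp_rot': array([-3.14139758e+00,  4.78681662e-06,  1.61980482e+00]), 'ft_force': array([ 0.31936792, -0.08882031,  0.50838451]), 'ft_torque': array([-0.04395996, -0.07722937,  0.01014754]), 'grasp_force': 0.0, 'grip_width': 0.10646767283793646}
```

The offset is consistent at about +27 mm in both pictures: the real tips sit about 16 mm above the reported TCP rather than 11 mm below it. I'll trust the cameras, open, go lower in small steps and watch the force.

Request:
apply_moves --plan '[[[0,0,0],0,4.5],[[0,0,0],0,4.5],[[0,0,0],0,4.5],[[0,0,0],0,4.5],[[0,0,-0.8],0,4.5],[[0,0,-1.6],0,4.5],[[0,0,-2.2],0,4.5],[[0,0,-2.2],0,4.5],[[0,0,-2.2],0,4.5]]'

```text
time: 4.0
position: [0.6873, -0.0235, 0.0016]
tcp_rot: [-3.141, -0.0, 1.62]
ft_force: [0.9, -0.6, 0.5]
grip_width: 0.487
grasp_force: 0.0
```

Run:
```python
from h import *
d=snap('scene'); im=cv2.cvtColor(d['frame'],cv2.COLOR_RGB2BGR)
cv2.imwrite('pics/s4.png',cv2.resize(im[190:280,270:400],None,fx=5,fy=5,interpolation=cv2.INTER_CUBIC))
P=[(u,v) for u in (328,330,332) for v in range(234,260)]
for p,w in zip(P,world(d,P)):
    c=d['frame'][p[1],p[0]].astype(int)
    if c.max()<110 : print(p,w.round(3),c)
```

```text
(328, 234) [ 0.773 -0.05   0.119] [75 67 58]
(328, 235) [ 1.506 -0.282  0.696] [75 66 58]
(328, 236) [ 0.772 -0.049  0.113] [75 66 58]
(328, 237) [ 0.772 -0.049  0.11 ] [73 64 57]
(328, 238) [ 0.77  -0.049  0.106] [67 57 50]
(328, 239) [ 0.718 -0.032  0.062] [68 57 50]
(328, 240) [ 0.719 -0.032  0.059] [82 67 56]
(328, 241) [ 0.717 -0.032  0.055] [82 67 55]
(328, 242) [ 0.717 -0.032  0.052] [76 63 53]
(328, 243) [ 0.717 -0.032  0.049] [74 61 52]
(328, 244) [ 0.714 -0.031  0.044] [70 59 50]
(328, 245) [ 0.719 -0.032  0.045] [69 58 50]
(328, 246) [ 0.716 -0.031  0.039] [70 59 50]
(328, 247) [ 0.717 -0.031  0.037] [70 59 50]
(328, 248) [ 0.717 -0.031  0.034] [70 59 51]
(328, 249) [ 0.717 -0.031  0.031] [70 58 50]
(328, 250) [ 0.714 -0.03   0.026] [73 61 52]
(328, 251) [ 0.717 -0.031  0.025] [76 63 53]
(328, 252) [ 0.716 -0.031  0.021] [76 64 54]
(328, 253) [ 0.716 -0.031  0.018] [102  88  69]
(328, 254) [ 0.709 -0.028  0.009] [105  89  68]
(330, 234) [ 0.777 -0.046  0.121] [78 68 60]
(330, 235) [ 0.775 -0.046  0.117] [78 69 60]
(330, 236) [ 0.777 -0.046  0.116] [78 69 60]
(330, 237) [ 0
[... 995 characters left out ...]
-0.041  0.108] [78 68 61]
(332, 239) [ 0.776 -0.041  0.106] [78 68 60]
(332, 240) [ 0.727 -0.025  0.064] [78 68 60]
(332, 241) [ 0.73  -0.026  0.064] [77 68 60]
(332, 242) [ 0.726 -0.025  0.057] [77 68 60]
(332, 243) [ 0.727 -0.025  0.055] [77 68 60]
(332, 244) [ 0.726 -0.025  0.051] [78 68 60]
(332, 245) [ 0.725 -0.024  0.047] [79 70 61]
(332, 246) [ 0.724 -0.024  0.044] [79 70 62]
(332, 247) [ 0.725 -0.024  0.042] [80 70 62]
(332, 248) [ 0.723 -0.023  0.037] [79 68 60]
(332, 249) [ 0.723 -0.023  0.034] [79 69 61]
(332, 250) [ 0.723 -0.023  0.031] [78 68 60]
(332, 251) [ 0.723 -0.023  0.028] [78 68 59]
(332, 252) [ 0.723 -0.023  0.025] [79 69 60]
(332, 253) [ 0.723 -0.023  0.022] [78 67 59]
```

View pics/s4.png

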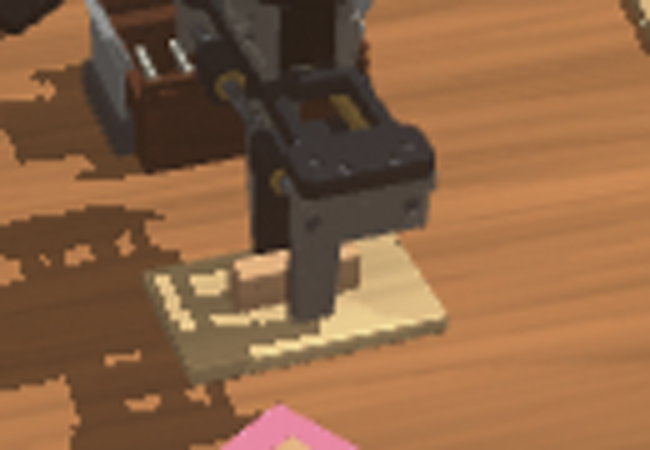

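The fingers now straddle the bar (crop (315,280)) with tips about 8 mm above the plywood. I'll go 4 mm lower and close.

Request:
apply_moves --plan '[[[0,0,-0.4],0,4.5],[[0,0,-0.4],0,4.5],[[0,0,-0.4],0,0.8],[[0,0,-0.4],0,0.8],[[0,0,-0.4],0,0.8],[[0,0,-0.4],0,0.8],[[0,0,-0.4],0,0.8],[[0,0,-0.4],0,0.8]]' --grip_force 50

```text
time: 4.85
position: [0.6876, -0.0236, -0.0018]
tcp_rot: [3.141, 0.0, 1.62]
ft_force: [0.2, 0.1, 1.5]
grip_width: 0.173
grasp_force: 50.0
```

The bar is gripped at 16 mm opening and 50 N. Lift and carry over the box.

Request:
apply_moves --plan '[[[0,0,4],0,0.8],[[0,0,8],0,0.8],[[0,0,11],0,0.8],[[-4,0.4,11],0,0.8],[[-8,0.8,11],0,0.8],[[-12,1.2,11],0,0.8],[[-16,1.5,11],0,0.8],[[-18.3,1.7,11],0,0.8],[[-18.3,1.7,11],0,0.8],[[-18.3,1.7,8.5],0,0.8],[[-18.3,1.7,8.5],0,0.8],[[-18.3,1.7,8.5],0,0.8]]'

```text
time: 6.05
position: [0.5046, -0.0066, 0.083]
tcp_rot: [-3.14, -0.0, 1.62]
ft_force: [-0.1, 0.9, -1.7]
grip_width: 0.169
grasp_force: 50.0
```

Run:
```python
from h import *
o=manip.observe(); print(o['position'],o['tcp_rot'],o['grip_width'],o['ft_force'])
d=snap('scene'); np.savez('s5.npz',**d); im=cv2.cvtColor(d['frame'],cv2.COLOR_RGB2BGR)
cv2.imwrite('pics/s5.png',cv2.resize(im[140:240,255:375],None,fx=6,fy=6,interpolation=cv2.INTER_CUBIC))
```

```text
[ 0.50464384 -0.00662218  0.0829531 ] [-3.14043734e+00 -4.18899909e-05  1.61973437e+00] 0.1688694572871933 [-0.13377193  0.86772475 -1.72455255]
```

View pics/s5.png

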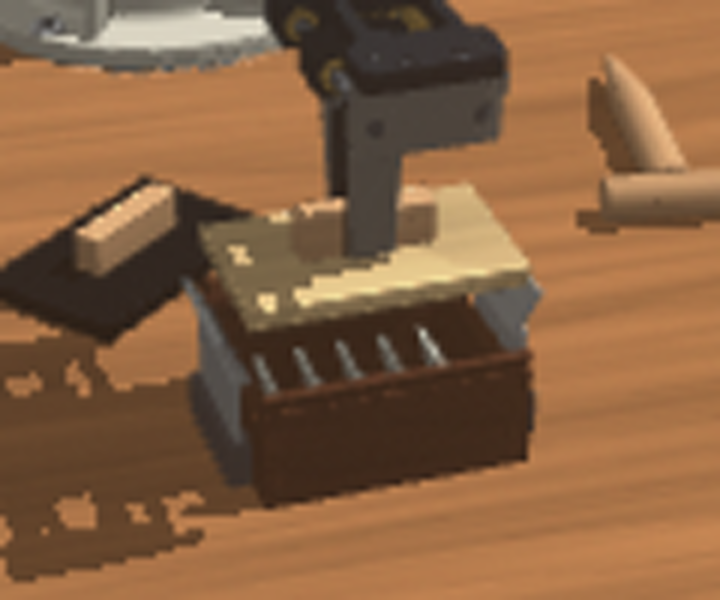

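The cover hangs level and parallel above the box, between the catches (crop (190,290) and (530,290)). I'll lower it slowly and watch the force.

Request:
apply_moves --plan '[[[0,0,-1],0,0.8],[[0,0,-1.8],0,0.8],[[0,0,-2.2],0,0.8],[[0,0,-2.5],0,0.8],[[0,0,-2.8],0,0.8],[[0,0,-2.8],0,0.8]]'

```text
time: 6.7
position: [0.5051, -0.0066, 0.0552]
tcp_rot: [3.141, 0.0, 1.62]
ft_force: [0.5, -0.2, 0.7]
grip_width: 0.169
grasp_force: 50.0
```

Request:
apply_moves --plan '[[[0,0,-0.4],0,0.8],[[0,0,-0.8],0,0.8],[[0,0,-1.2],0,0.8],[[0,0,-1.5],0,0.8],[[0,0,-1.7],0,0.8],[[0,0,-1.8],0,0.8],[[0,0,-1.8],0,0.8]]'

```text
time: 7.4
position: [0.5036, -0.0065, 0.038]
tcp_rot: [-3.14, -0.0, 1.62]
ft_force: [-8.3, -0.3, 22.3]
grip_width: 0.168
grasp_force: 50.0
```

The cover is at seat height with 22 N of reaction, so it looks home. Release, rise and check.

Request:
apply_moves --plan '[[[0,0,0],0,4],[[0,0,0],0,4],[[0,0,0],0,4],[[0,0,0],0,4],[[0,0,4],0,4],[[0,0,8],0,4],[[0,-5,12],0,4],[[0,-10,12],0,4],[[0,-15,12],0,4],[[0,-20,12],0,4],[[0,-25,12],0,4],[[0,-25,12],0,4]]'

```text
time: 8.6
position: [0.5044, -0.261, 0.157]
tcp_rot: [3.141, 0.002, 1.617]
ft_force: [0.5, -0.2, -0.8]
grip_width: 0.436
grasp_force: 0.0
```

Run:
```python
from h import *
a=[]
for n in('scene','top'):
    d=snap(n); im=cv2.cvtColor(d['frame'],cv2.COLOR_RGB2BGR)
    c=im[160:230,270:360] if n=='scene' else im[205:275,277:367]
    a.append(cv2.resize(c,(540,420),interpolation=cv2.INTER_CUBIC)[:, 70:470])
    P=[(u,v) for v in range(140,290) for u in range(250,390)]; W=world(d,P)
    g=(W[:,2]>.043)&(W[:,2]<.057)&(abs(W[:,0]-.505)<.036)&(abs(W[:,1]+.0065)<.052); S=W[g]
    A=np.c_[S[:,0]-.505,S[:,1]+.0065,np.ones(len(S))]; f=np.linalg.lstsq(A,S[:,2],rcond=None)[0]
    print(n,len(S),'plane tilt x,y, z',f.round(4))
    b=W[(W[:,2]>.064)&(W[:,2]<.08)&(abs(W[:,0]-.505)<.02)&(abs(W[:,1]+.0065)<.045)]
    if len(b)>5: print('bar',len(b),b[:,2].mean(),cv2.minAreaRect((b[:,:2]*1000).astype(np.float32)))
    k=W[(W[:,2]>.06)&(W[:,2]<.085)&(abs(W[:,0]-.505)<.035)&(abs(W[:,1]+.0065)<.1)]
    if len(k)>5: print('catch tops',cv2.minAreaRect((k[:,:2]*1000).astype(np.float32)),k[:,1].min(),k[:,1].max())
cv2.imwrite('pics/end.png',np.hstack(a))
```

```text
scene 382 plane tilt x,y, z [-0.0046  0.001   0.0505]
bar 125 0.07006440326134984 ((506.3507385253906, -4.614398956298828), (20.58973503112793, 64.57538604736328), 3.7024753093719482)
catch tops ((505.6591796875, -5.6252288818359375), (60.80403518676758, 152.27687072753906), 3.2662322521209717) -0.08301327890807073 0.07116443177795578
top 939 plane tilt x,y, z [-0.0038 -0.002   0.0511]
bar 165 0.07291489437436582 ((503.283447265625, -6.868982315063477), (15.727770805358887, 63.08482360839844), 0.09113351255655289)
catch tops ((503.929931640625, -7.662544250488281), (60.17622756958008, 151.83811950683594), 2.697113513946533) -0.08361633284830419 0.06777082704866957
```

View pics/end.png

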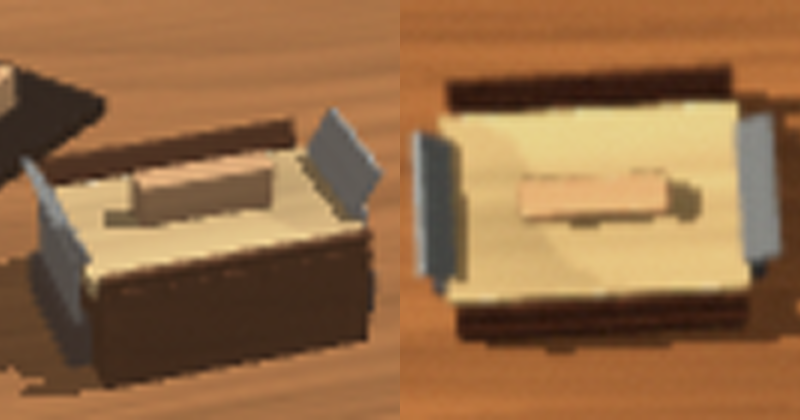

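The picture shows the cover level between the walls, with both catches upright over its ends (left panel (65,240), (345,170)). The top face is at z≈0.0505, which is home. Tilt is below 0.005 rad and the catch spread is the same as at the start. Handing in.

```bash
python3 -c "
from bench import manip
print(manip.finish_job())"
```

```text
the job is handed in; nothing more can be done
None
```

I closed the seed box with the 130 mm cover and handed the job in: in the last pictures it sat level on the seat with both catches sprung back, and the gripper had let go; the hand-in returned no verdict.

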